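Refit the hinge pin clip of a citrus press

TASK

The hinge pin of the citrus press has crept out of its bracket: push its round head until the pin is fully home, then take the orange-tabbed spring clip from the wooden stand and press it straight down into the brass groove at the pin's other end until it snaps on, and let go. Use no more than firm fingertip force (about 25 N) on the press with hand or clip, feel for the pin rather than trusting the measurements, and leave the blue-tabbed clip and everything else on the table where they are.

Things in the scene. Friction and masses are not known exactly. Their poses are not given: they have to be found in the camera images.
- press: Citrus press screwed to the table; origin on the table under the middle of its bracket. x points away from the lever's handle, y along the hinge pin from its round head (-y) to its grooved end (+y), z up. Grey base 230 x 140 mm, 20 high, x -170 to +60 mm. The lever runs to x = -237 mm at 100 to 160 mm height. Nothing is higher than 166 mm; the pin's axis is level, along y, 150 mm up, at x = 0.
- bracket (a point): Middle of the red bracket, on the pin's axis, press axes. Two cheeks 12 mm thick, 32 mm wide in x, round tops at 166 mm height, outer faces at y = -30 and +30 mm. Bracket, lever and pin are clamped together anywhere up to 12 mm to either side along y and do not slip. No reading shows that shift: bracket, pin_head and pin_groove are given for shift 0. Find it by touch or sight.
- pin_head (a point): Centre of the outer face of the pin's round head when home (y = -38 mm), shift 0. Head 26 mm across, 8 mm thick; behind it the shank, 16 mm across. Pushed along +y, the head ends rigidly against the cheek.
- pin_groove (a point): Centre of the pin's brass groove when home (y = 34 mm), shift 0. Groove 10 mm across, 8 mm long, from the cheek's outer face (y = 30) to y = 38 mm; then a tip 16 mm across, 7 mm long, with its flat end at y = 45 mm. While the pin is out, the groove is hidden in the cheek.
- hinge_pin (a joint): How far the hinge pin is out along the press's -y, in m: 0 = home (head against the cheek, a rigid stop), starts at 10 to 20 mm. Sliding it takes about 4 N. All its y values shift by this towards -y.
- stand: Wooden clip stand, 64 x 150 x 24 mm high, fixed; origin under its centre. Three slots 18 mm deep, 45 mm apart along its y; an orange-tabbed and a blue-tabbed clip stand in the two outer slots, either way round, each turned like the stand.
- clip: Hairpin spring clip with orange grip tab, 68 mm high, 29 to 47 g, upright in a slot, legs down. Origin between the leg ends, z up, x across the two legs, y through its thickness. Steel legs 5 mm thick in y, 24 mm over their outsides, z = 0 to 28 mm; crown z = 23 to 30 mm; neck 8 x 5 mm to z = 40; tab 16 mm in x, 10 in y, z = 40 to 68 mm.
- clip_eye (a point): Centre of the clip's eye, 18 mm above its leg ends, on the pin's axis once snapped on. The mouth between the leg ends is 15 mm wide, narrows to 6.5 mm at 6.5 mm below the eye, then opens to the eye for a 10 mm shank. The legs are sprung: pushing it onto the groove takes about 8 to 16 N, then it snaps and the crown lands. It cannot pass over the 16 mm tip.
- spare: Similar narrower clip with a blue tab, 68 mm high, for another machine; not wanted.
- can: Bystander: green drinks can, 66 mm wide, 115 tall; origin under its centre.
- cup: Bystander: clear cup, 76 mm wide, 90 tall; origin under its centre.
- bowl: Bystander: wooden bowl, 110 mm wide, 50 tall; origin under its centre.
- lid: Bystander: black screw cap lying on the table, 58 mm wide, 18 tall; origin under its centre.
- coaster: Bystander: cork coaster, 90 mm wide, 6 thick; origin under its centre.

How it is judged:
On the way:
1. the hinge pin is pushed home (value of joint hinge_pin below 0.002 m), for 0.2 s.
At the end, for the whole second after the job is handed in: The pin is home (less than 5 mm out, as the clip's play allows) and the orange clip is snapped into its groove: its eye lies on the pin's axis within 3.5 mm in x and 4 mm in height, between y = 20 and 48 mm of the press, at rest and let go (value of joint hinge_pin below 0.005 m and x of clip_eye in the frame of press between -0.0035 and 0.0035 m and y of clip_eye in the frame of press between 0.02 and 0.048 m and z of clip_eye in the frame of press between 0.146 and 0.154 m and linear speed of clip below 0.02 m/s); the robot touches nothing.
It fails at once if the clip is forced on the press with more than 45 N of contact force, its own spring squeeze included (contact force between clip and press above 45 N).
It fails at once if the fingers push the press or its pin with more than 40 N (contact force between the fingers and press above 40 N).
It fails at once if the blue-tabbed clip is moved more than 20 mm (distance of spare from where it was at the start of the episode above 0.02 m).
It fails at once if a bystander is moved more than 20 mm (distance of any of can, cup, bowl, lid, coaster from where it was at the start of the episode above 0.02 m).
It also fails if it takes over 72 s, if anything falls off the work surface, if the arm or the gripper's body presses on something with over 40 N, if the wrist force passes 120 N, or if a joint passes its speed limit or range.

ROBOT

A 6-joint arm with a two-finger parallel gripper is mounted at the origin on the work surface. World frame = base frame: x ahead of the robot, y to its left, z up, the work surface at z = 0. Lengths are in m, angles in rad, forces in N, time in s.
With the tool pointing down it reaches from about 0.375 to 0.975 m from the base axis. Payload 3.8 kg.
Tool frame: the origin (TCP) lies on the centre line of the jaws, within the pads' length; the fingertips stand 14 mm ahead of it and the grasp point (between the pads) lies 5 mm behind it; z points along the fingers, y is the line along which they close (so a half turn about z gives the same grasp; the last joint's range is limited). The gripper opens to 85 mm and grips with 20 to 120 N. Pads are 22 mm wide; open, the fingers measure 114 mm over their backs; the gripper's body (76 mm by 85 mm) begins 54 mm behind the grasp point. The pads swing forward as they close: fully open they stand 13 mm farther back than shut.
Start: joints at [1.181, 0.264, 1.604, -0, 1.274, -0.037], TCP at [0.233, 0.633, 0.245] pointing down, gripper open.
Joint ranges: [-2.63, 2.63], [-0.94, 2.18], [0.31, 2.57], [-1.31, 4.45], [0, 2.66], [-2.55, 2.55]. Speed limits (rad/s): [2.57, 2.57, 3.14, 3.14, 3.14, 3.14].

INTERFACE

Orientations are given as a rotation vector (axis times angle).
In Python, from workcell import bot, eyes, spot_in gives the robot as it stands.
- The arm moves only by the tool carry_out, never from a script. Its argument "series" is text: rows parted by semicolons, each of 4 numbers parted by spaces: the shift along the world's x, y, z in m, then the turn about the world's z in degrees. In form: tx ty tz roll; .... A call has 1 to 20 rows; each row shifts and turns the commanded pose from where the row before left it; what a row does not reach is not made up. A row lasts 1/8 s, in which the tool goes at most 62.5 mm and 10.7 degrees, less where a joint would pass 70% of its speed; a pose out of reach is approached as far as the arm can. A call is refused whole if a number of a shift passes 0.0625 or a number of a turn 10.7, either way. A call with a gripper value outside its range is refused whole. "jaw" is the gripper command: -1 is shut, 1 is fully open, values between are in proportion, set as the call begins (left out, the last holds). The fingers move at their own pace and stop on an object; "grip_force" is the grip in N (left out, the last holds). Time passes only in rows, so rows that do not move let the fingers close. It gives the time, the measured TCP pose, the force, the opening and the grip force at its end, in the units of the state.
- bot.read_state(): the state, without advancing time (a new reading comes with each control period).
- eyes.read_camera(name): name is "scene" or "top"; returns (picture, depth): 420x560x3 uint8, blue, green, red; 420x560 float32, m along the optical axis (not along the pixel's ray), 0 where there is no reading.
- eyes.get_calibration(name): a dict with "K" (3x3 intrinsics, pixels), "distortion" ([k1, k2, p1, p2, k3] as OpenCV has them; the pictures are not rectified), "position" and "rotation" of the camera in the world. Camera axes: x right, y down, z forward; pixel columns grow to the right and rows downward; lengths in m; the calibration is good to about 2 mm. A picture is of the moment at which its call begins. get_calibration takes no time and is no camera call.
- bot.finish_job(): hands the job in; it is judged then, once.
Trained networks look in the newest picture that a camera, given by its name, has taken for a name from the list of things; names that differ only in an ending like _2 or _b are one class to them, and where a whole thing is asked for, a point or a joint stands for the part that bears it (a point fixed in the world has none). Each returns a list of dicts, best first, with "score" (0 to 1); they miss things now and then, are a little off and sometimes report something else, mostly with a low value. They report only what shows in the picture. A call takes as long as a camera call.
- spot_in(camera, target): "rect" ([centre column, centre row, width, height] in pixels, round what is visible of it).
The state is a dict: "time": time; "q": joint angles; "joint_vel": joint speeds; "joint_torque": joint torques, N m; "tool_pos": TCP position; "tcp_rot": TCP orientation; "wrist_force": force on the tool from outside, world axes, zero at the start; "torque": the same for the moment, N m; "width": opening from 0.0 (shut) to 1.0 (fully open); "grip_force": force on a finger pad.
Only numpy, scipy, OpenCV 4.12 (cv2) and the standard library are available. Lean on these libraries where they do the work, as an engineer would, in place of code of your own. Each camera call takes 0.05 s, during which the arm holds its last target. There are 200 camera calls.

## Working session

There is one attempt and no reset: what is moved stays moved. The work goes in short steps, Python scripts to look and compute and a tool call to move; the robot and the scene stay as the last step left them, time stands still between calls to the robot, and variables do not carry over. Pictures are saved under pics/ and viewed, at most 10 in all, crops included, and the job is handed in when it is done.

Besides the shell and the picture viewer there is one more tool, called as a command line: name --argument value ..., lists and objects as JSON in quotes. carry_out: Moves the arm, as the interface text tells. Its arguments: {"type":"object","properties":{"series":{"type":"string"},"jaw":{"type":"number"},"grip_force":{"type":"number"}},"required":["series"]}

```bash
ls; mkdir -p pics
cat > h.py <<'E'
from workcell import bot, eyes, spot_in
import numpy as np, cv2
def cloud(name):
    im,d=eyes.read_camera(name); c=eyes.get_calibration(name)
    K=np.array(c["K"],float); D=np.array(c["distortion"],float)
    h,w=d.shape; u,v=np.meshgrid(np.arange(w),np.arange(h))
    p=cv2.undistortPoints(np.stack([u,v],-1).reshape(-1,1,2).astype(np.float64),K,D).reshape(h,w,2)
    P=np.concatenate([p*d[...,None],d[...,None]],-1)
    R=np.array(c["rotation"],float)
    if R.shape!=(3,3): R=cv2.Rodrigues(R)[0]
    W=P@R.T+np.array(c["position"]); W[d==0]=np.nan
    return im,d,W
E
python3 - <<'E'
from h import *
for n in ("scene","top"):
    im,d,W=cloud(n); cv2.imwrite(f"pics/{n}0.png",im); np.save(f"{n}0.npy",W)
    c=eyes.get_calibration(n); print(n,c["position"],np.round(c["rotation"],2).tolist(),c["K"][0][0])
    for t in ("press","pin_head","pin_groove","stand","clip","spare","can","cup","bowl","lid","coaster"):
        for r in spot_in(n,t)[:2]:
            u,v=map(int,np.round(r["rect"][:2])); print(t,round(r["score"],2),np.round(r["rect"]),np.round(W[min(v,419),min(u,559)],3))
s=bot.read_state();print(s["time"],s["tool_pos"],s["tcp_rot"],s["wrist_force"])
E
```

```text
pics
scene [ 1.44322424 -0.75393221  0.85336929] [-1.98, -0.91, 0.54] 542.5545985146473
press 0.88 [312. 208.  98.  74.] [0.497 0.123 0.062]
pin_head 0.7 [271. 282.  32.  48.] [ 0.696 -0.184  0.086]
pin_head 0.6 [314. 208.  95.  74.] [0.496 0.132 0.057]
pin_groove 0.61 [314. 206. 100.  74.] [0.461 0.164 0.035]
stand 0.57 [187. 284.  61.  46.] [ 0.509 -0.297  0.025]
can 0.83 [363. 172.  18.  43.] [0.465 0.364 0.077]
cup 0.96 [272. 282.  34.  51.] [ 0.693 -0.179  0.081]
cup 0.59 [311. 206.  97.  79.] [0.453 0.16  0.033]
bowl 0.82 [117. 311.  49.  40.] [ 0.476 -0.47   0.016]
bowl 0.4 [236. 241.  19.  14.] [ 0.436 -0.098  0.021]
lid 0.81 [238. 242.  22.  12.] [ 0.439 -0.094  0.017]
top [ 0.26202531 -0.02252102  1.3236552 ] [-2.02, 2.18, -0.25] 483.63528385128404
press 0.61 [211. 247.  64. 109.] [0.447 0.132 0.094]
press 0.3 [320. 162.  27.  37.] [ 0.679 -0.178  0.01 ]
pin_head 0.75 [211. 246.  70. 106.] [0.449 0.131 0.094]
pin_groove 0.9 [213. 247.  70. 104.] [0.446 0.126 0.094]
stand 0.69 [367. 229.  64.  36.] [ 0.476 -0.288  0.015]
clip 0.47 [385. 222.   3.   4.] [ 0.482 -0.326  0.072]
spare 0.54 [387. 223.   3.   9.] [ 0.479 -0.332  0.069]
spare 0.35 [353. 229.  10.   9.] [ 0.469 -0.239  0.076]
can 0.83 [111. 257.  37.  33.] [0.437 0.381 0.113]
cup 0.78 [319. 164.  27.  32.] [ 0.675 -0.175  0.005]
bowl 0.64 [435. 211.  41.  40.] [ 0.514 -0.486  0.005]
lid 0.67 [211. 248.  72. 109.] [0.444 0.132 0.093]
lid 0.65 [292. 256.  18.  23.] [ 0.417 -0.076  0.018]
coaster 0.72 [160. 280.  37.  35.] [0.38  0.284 0.006]
1.2 [0.23320284 0.63344183 0.24526146] [-5.51235746e-01 -3.09282548e+00  2.07208066e-05] [-0.14046858  0.25028126 -0.29584169]
```

Run:
```python
import cv2,numpy as np
s=cv2.imread("pics/scene0.png");t=cv2.imread("pics/top0.png")
a=cv2.resize(s[140:360,90:420],None,fx=2.2,fy=2.2,interpolation=cv2.INTER_CUBIC)
cv2.imwrite("pics/s_crop.png",a)
b=cv2.resize(t[150:330,90:460],None,fx=2.1,fy=2.1,interpolation=cv2.INTER_CUBIC)
cv2.imwrite("pics/t_crop.png",b)
```

```text
(no output)
```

View pics/s_crop.png

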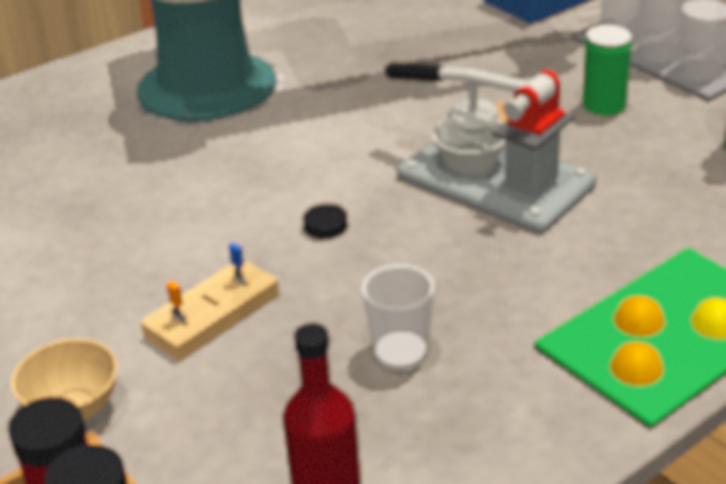

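View pics/t_crop.png

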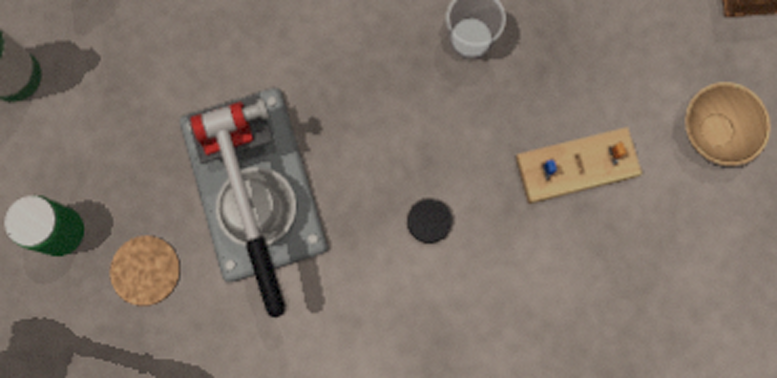

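The scene crop shows the orange clip at (174,295), nearest the bowl, and the blue clip at (236,255). The pin head sticks out on the press's near side at (515,105). In the top crop, orange is at (619,152), blue at (549,168) and the pin head at (258,112).

```bash
cat > m.py <<'E'
from h import *
def rect(P):
    r=cv2.minAreaRect((P[:,:2]*1000).astype(np.float32)); return np.round(r[0],1),np.round(r[1],1),round(r[2],1)
for n in ("top","scene"):
    W=np.load(f"{n}0.npy"); im=cv2.imread(f"pics/{n}0.png"); hsv=cv2.cvtColor(im,cv2.COLOR_BGR2HSV); H,S,V=[hsv[...,i].astype(int) for i in range(3)]
    z=W[...,2]; x=W[...,0]; y=W[...,1]
    box=lambda a,b,c,d:(x>a)&(x<b)&(y>c)&(y<d)
    def clean(m): 
        k,l,st,_=cv2.connectedComponentsWithStats(m.astype(np.uint8)); return l==1+np.argmax(st[1:,4])
    base=clean(box(.25,.7,-.02,.28)&(z>.012)&(S<60)); print(n,"base",rect(W[base&(z<.028)]), "z",np.median(z[base&(z<.028)]))
    st=clean(box(.4,.6,-.42,-.18)&(z>.015)&(z<.032)); print("stand",rect(W[st]))
    for nm,m in (("orange",(H>5)&(H<18)&(S>180)&box(.4,.6,-.42,-.18)),("blue",(H>105)&(H<125)&(S>130)&box(.4,.6,-.42,-.18)),("red",((H<5)|(H>174))&(S>150)&(z>.12)&box(.3,.7,0,.3))):
        Q=W[m]; print(nm,len(Q),np.round(np.median(Q,0),4),"min",np.round(Q.min(0),3),"max",np.round(Q.max(0),3), rect(Q) if len(Q)>3 else "")
E
python3 m.py
```

```text
top base (array([487.9, 143.1]), array([230.7, 140.1]), 13.2) z 0.019787261898316366
stand (array([ 479. , -283.6]), array([ 65.2, 151.1]), 9.7)
orange 11 [ 0.4831 -0.3239  0.0594] min [ 0.479 -0.326  0.037] max [ 0.489 -0.322  0.069] (array([ 483.6, -324.4]), array([10.3,  2.4]), 11.2)
blue 22 [ 0.4691 -0.2361  0.0722] min [ 0.463 -0.242  0.049] max [ 0.475 -0.233  0.08 ] (array([ 469.2, -237.6]), array([12.5,  7.8]), 4.5)
red 166 [0.5319 0.1451 0.1604] min [0.337 0.105 0.12 ] max [0.559 0.192 0.17 ] (array([443.7, 136. ]), array([222.6,  60.4]), 14.7)
scene base (array([489. , 140.5]), array([231.6, 145. ]), 13.8) z 0.020413243165747663
stand (array([ 480. , -283.9]), array([ 70.2, 153.6]), 9.3)
orange 29 [ 0.492  -0.3294  0.0611] min [ 0.488 -0.334  0.049] max [ 0.496 -0.324  0.075] (array([ 491.1, -328.3]), array([8.2, 9.4]), 23.0)
blue 25 [ 0.4768 -0.2421  0.0653] min [ 0.469 -0.244  0.052] max [ 0.481 -0.239  0.076] (array([ 475.3, -241.6]), array([12.2,  5.1]), 11.8)
red 157 [0.5528 0.1403 0.1353] min [0.524 0.126 0.12 ] max [0.569 0.192 0.168] (array([548. , 161.4]), array([28.7, 68.5]), 17.2)
```

Run:
```python
from h import *
a=np.radians(13.3); ex=np.array([np.cos(a),np.sin(a)]); ey=np.array([-ex[1],ex[0]]); o=np.array([.542,.1555])
for n in ("top","scene"):
    W=np.load(f"{n}0.npy"); im=cv2.imread(f"pics/{n}0.png"); hsv=cv2.cvtColor(im,cv2.COLOR_BGR2HSV)
    px=(W[...,:2]-o)@ex; py=(W[...,:2]-o)@ey; z=W[...,2]
    m=(abs(px)<.03)&(abs(py)<.08)&(z>.135)
    red=((hsv[...,0]<6)|(hsv[...,0]>174))&(hsv[...,1]>140)
    for nm,k in (("red",m&red),("grey",m&(hsv[...,1]<80))):
        print(n,nm,k.sum(),"x",np.round(np.percentile(px[k],[2,50,98])*1000,1),"y",np.round(np.percentile(py[k],[0,5,50,95,100])*1000,1),"z",np.round(np.percentile(z[k],[5,95]),3))
    g=m&~red
    for lo in range(-70,60,4):
        k=g&(py*1000>=lo)&(py*1000<lo+4)
        if k.sum()>1: print(lo,k.sum(),"x",np.round(px[k].min()*1e3),np.round(px[k].max()*1e3),"z",round(z[k].max(),3),"red",(m&red&(py*1000>=lo)&(py*1000<lo+4)).sum())
```

```text
top red 134 x [-16.9  -6.6  11.2] y [-23.8 -22.7 -12.2  35.3  36.5] z [0.141 0.168]
top grey 286 x [-27.1  -4.6  12. ] y [-51.6 -48.6   0.7  21.9  25. ] z [0.152 0.167]
-54 9 x -11.0 11.0 z 0.164 red 0
-50 15 x -13.0 12.0 z 0.165 red 0
-46 14 x -12.0 9.0 z 0.166 red 0
-42 11 x -7.0 7.0 z 0.161 red 0
-38 10 x -8.0 6.0 z 0.16 red 0
-34 10 x -7.0 6.0 z 0.158 red 0
-30 11 x -8.0 5.0 z 0.161 red 0
-26 11 x -10.0 14.0 z 0.166 red 11
-14 8 x -13.0 14.0 z 0.166 red 15
-10 19 x -15.0 15.0 z 0.166 red 0
-6 20 x -14.0 12.0 z 0.171 red 0
-2 27 x -29.0 13.0 z 0.171 red 1
2 27 x -29.0 12.0 z 0.169 red 0
6 27 x -29.0 14.0 z 0.166 red 0
10 29 x -27.0 11.0 z 0.17 red 0
14 17 x -15.0 15.0 z 0.169 red 0
18 21 x -15.0 11.0 z 0.169 red 0
22 19 x -15.0 13.0 z 0.166 red 2
scene red 89 x [-4.3 11.9 17.3] y [-29.9 -27.8 -19.4  32.1  37.5] z [0.136 0.167]
scene grey 197 x [-28.    3.4  14.6] y [-57.  -53.3  -4.5  21.6  33.4] z [0.145 0.164]
-58 9 x -10.0 5.0 z 0.163 red 0
-54 37 x -12.0 14.0 z 0.163 red 0
-50 19 x -7.0 12.0 z 0.163 red 0
-46 3 x 3.0 11.0 z 0.156 red 0
-42 4 x -4.0 8.0 z 0.159 red 0
-38 7 x -1.0 8.0 z 0.158 red 0
-34 6 x -1.0 9.0 z 0.158 red 0
-30 11 x -13.0 8.0 z 0.168 red 14
-26 15 x -15.0 8.0 z 0.162 red 24
-22 6 x -14.0 -1.0 z 0.158 red 12
-18 6 x -5.0 14.0 z 0.167 red 8
-14 6 x -11.0 16.0 z 0.165 red 4
-10 10 x -4.0 16.0 z 0.165 red 0
-6 12 x -29.0 15.0 z 0.164 red 0
-2 22 x -29.0 14.0 z 0.166 red 0
2 15 x -29.0 17.0 z 0.164 red 0
6 8 x -28.0 13.0 z 0.164 red 0
10 10 x -9.0 17.0 z 0.164 red 0
14 18 x -9.0 16.0 z 0.165 red 0
18 13 x 1.0 16.0 z 0.164 red 1
22 10 x -7.0 15.0 z 0.166 red 9
26 5 x -4.0 14.0 z 0.164 red 6
30 4 x -13.0 17.0 z 0.162 red 7
34 5 x 14.0 15.0 z 0.155 red 4
```

carry_out --series "0.0204 -0.0348 0 -3.5; 0.0204 -0.0348 0 -3.5; 0.0204 -0.0348 0 -3.5; 0.0204 -0.0348 0 -3.5; 0.0204 -0.0348 0 -3.5; 0.0204 -0.0348 0 -3.5; 0.0204 -0.0348 0 -3.5; 0.0204 -0.0348 0 -3.5; 0.0204 -0.0348 0 -3.5; 0.0204 -0.0348 0 -3.5; 0.0204 -0.0348 0 -3.5; 0.0204 -0.0348 0 -3.5; 0.0204 -0.0348 0 -3.5; 0.0204 -0.0348 0 -3.5; 0.0204 -0.0348 0 -3.5; 0.0204 -0.0348 0 -4; 0 0 0 0" --jaw -1

```text
time: 3.32
tool_pos: [0.5608, 0.0744, 0.2454]
tcp_rot: [1.953, 2.459, -0.0]
wrist_force: [-0.7, 0.9, 0.4]
width: -0.001
grip_force: 0.0
```

carry_out --series "0 0 -0.0315 0; 0 0 -0.032 0; 0 0 -0.032 0; 0 0 0 0; 0 0 0 0; -0.0023 0.0097 0 0; -0.0009 0.0039 0 0; 0 0 0 0"

```text
time: 4.32
tool_pos: [0.5567, 0.0908, 0.1506]
tcp_rot: [1.948, 2.464, 0.001]
wrist_force: [-0.2, -0.8, 0.6]
width: -0.0
grip_force: 0.0
```

Run:
```python
from h import *
im,d,W=cloud("scene"); cv2.imwrite("pics/s1.png",cv2.resize(im[140:270,240:400],None,fx=4,fy=4,interpolation=cv2.INTER_CUBIC))
print(bot.read_state()["wrist_force"])
```

```text
[ 0.69664524 -0.19251496 -0.08120714]
```

View pics/s1.png

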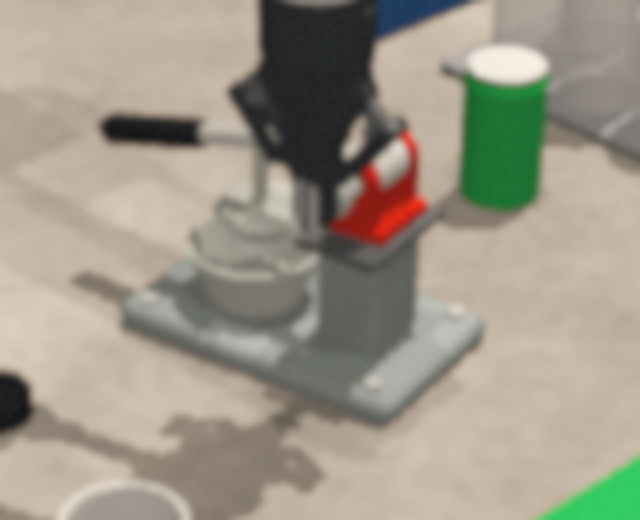

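The fingers at (315,200) stand right in front of the pin head, so I'll push slowly along press +y.

carry_out --series "-0.0005 0.0019 0 0; -0.0005 0.0019 0 0; -0.0005 0.0019 0 0; -0.0005 0.0019 0 0; 0 0 0 0"

```text
time: 5.0
tool_pos: [0.5545, 0.0974, 0.1497]
tcp_rot: [1.949, 2.463, -0.001]
wrist_force: [0.3, -3.1, 0.4]
width: -0.0
grip_force: 2.0
```

carry_out --series "-0.0005 0.0019 0 0; -0.0005 0.0019 0 0; -0.0005 0.0019 0 0; 0 0 0 0"

```text
time: 5.5
tool_pos: [0.553, 0.1039, 0.1497]
tcp_rot: [-1.949, -2.464, -0.001]
wrist_force: [2.2, -2.1, -1.6]
width: -0.002
grip_force: 1.6
```

carry_out --series "-0.0005 0.0019 0 0; -0.0005 0.0019 0 0; 0 0 0 0"

```text
time: 5.88
tool_pos: [0.5519, 0.1076, 0.1498]
tcp_rot: [-1.949, -2.463, -0.0]
wrist_force: [2.1, -2.5, -2.0]
width: 0.0
grip_force: 1.6
```

carry_out --series "-0.0002 0.001 0 0; -0.0002 0.001 0 0; 0 0 0 0"

```text
time: 6.25
tool_pos: [0.5515, 0.1094, 0.1498]
tcp_rot: [-1.949, -2.463, -0.0]
wrist_force: [2.6, -2.9, -1.2]
width: 0.0
grip_force: 1.8
```

carry_out --series "-0.0002 0.001 0 0; -0.0002 0.001 0 0; 0 0 0 0"

```text
time: 6.62
tool_pos: [0.551, 0.1114, 0.1498]
tcp_rot: [-1.949, -2.463, 0.0]
wrist_force: [1.7, -3.7, -0.6]
width: 0.0
grip_force: 1.8
```

carry_out --series "-0.0002 0.001 0 0; 0 0 0 0"

```text
time: 6.88
tool_pos: [0.5508, 0.1124, 0.1498]
tcp_rot: [-1.949, -2.463, 0.0]
wrist_force: [1.1, -3.4, 0.2]
width: -0.001
grip_force: 1.8
```

carry_out --series "-0.0002 0.001 0 0; 0 0 0 0"

```text
time: 7.12
tool_pos: [0.5506, 0.1134, 0.1498]
tcp_rot: [-1.949, -2.463, 0.0]
wrist_force: [0.9, -2.7, 0.8]
width: -0.003
grip_force: 1.8
```

carry_out --series "-0.0002 0.001 0 0; 0 0 0 0"

```text
time: 7.38
tool_pos: [0.5504, 0.1144, 0.1498]
tcp_rot: [-1.949, -2.463, 0.0]
wrist_force: [1.0, -4.7, 0.7]
width: -0.004
grip_force: 1.9
```

carry_out --series "-0.0002 0.001 0 0; 0 0 0 0"

```text
time: 7.62
tool_pos: [0.5504, 0.1144, 0.1498]
tcp_rot: [1.949, 2.463, -0.002]
wrist_force: [0.5, -6.5, -0.0]
width: -0.002
grip_force: 3.5
```

carry_out --series "-0.0002 0.001 0 0; 0 0 0 0"

```text
time: 7.88
tool_pos: [0.5504, 0.1145, 0.1498]
tcp_rot: [1.947, 2.462, -0.004]
wrist_force: [0.3, -10.4, 1.5]
width: -0.003
grip_force: 5.1
```

The pin stopped at y = 0.1144 with the force rising to 10 N, so it is home. The shift comes out at about +7 mm. Next I retract and go above the orange clip.

carry_out --series "0.0024 -0.01 0 0; 0.0024 -0.01 0 0; 0 0 0.04 0; 0 0 0.02 0; -0.0067 -0.042 0 -0.6; -0.0067 -0.042 0 -0.6; -0.0067 -0.042 0 -0.6; -0.0067 -0.042 0 -0.6; -0.0067 -0.042 0 -0.6; -0.0067 -0.042 0 -0.6; -0.0067 -0.042 0 0; -0.0067 -0.042 0 0; -0.0067 -0.042 0 0; -0.0068 -0.047 0 0; 0 0 -0.04 0; 0 0 0 0; 0 0 0 0" --jaw -0.1

```text
time: 10.0
tool_pos: [0.4881, -0.3283, 0.1703]
tcp_rot: [-2.025, -2.401, -0.001]
wrist_force: [-0.1, -0.1, 0.4]
width: 0.447
grip_force: 0.0
```

Run:
```python
from h import *
a=np.radians(13.3); ex=np.array([np.cos(a),np.sin(a)]); ey=np.array([-ex[1],ex[0]]); o=np.array([.542,.1555])
ims=[]
for n in ("top","scene"):
    im,d,W=cloud(n); cv2.imwrite(f"pics/{n}2.png",im); np.save(f"{n}2.npy",W)
    hsv=cv2.cvtColor(im,cv2.COLOR_BGR2HSV).astype(int)
    px=((W[...,:2]-o)@ex)*1e3; py=((W[...,:2]-o)@ey)*1e3; z=W[...,2]
    for lo in range(-44,62,4):
        k=(abs(px)<30)&(py>=lo)&(py<lo+4)&(z>.145)
        if k.sum(): print(n,lo,k.sum(),"x",np.round([px[k].min(),px[k].max()],1),"z",round(z[k].max(),3),"S",int(hsv[...,1][k].mean()))
    x,y=W[...,0],W[...,1]
    m=(hsv[...,0]>5)&(hsv[...,0]<18)&(hsv[...,1]>180)&(x>.45)&(x<.53)&(y>-.36)&(y<-.3); print(n,"orange",m.sum(),np.round(np.median(W[m],0),4) if m.sum() else "")
    u0,v0=(320,170) if n=="top" else (140,210)
    ims.append(cv2.resize(im[v0:v0+100,u0:u0+100],(400,400),interpolation=cv2.INTER_CUBIC))
cv2.imwrite("pics/c2.png",np.hstack(ims))
```

```text
top -32 18 x [-12.7   8.3] z 0.166 S 22
top -28 18 x [-12.9   9.8] z 0.167 S 27
top -24 24 x [-15.6  15.6] z 0.168 S 143
top -20 22 x [-16.7  12.5] z 0.171 S 184
top -16 20 x [-17.   14.7] z 0.169 S 184
top -12 21 x [-15.6  13.3] z 0.166 S 85
top -8 19 x [-14.9   9.7] z 0.169 S 21
top -4 26 x [-29.   12.8] z 0.168 S 34
top 0 28 x [-28.4  11.3] z 0.171 S 21
top 4 27 x [-28.7  12.2] z 0.167 S 19
top 8 26 x [-28.6   9.3] z 0.167 S 18
top 12 26 x [-29.9  11.9] z 0.169 S 20
top 16 20 x [-14.9  13.3] z 0.168 S 20
top 20 15 x [-14.3  11.8] z 0.169 S 24
top 24 23 x [-16.   14.2] z 0.169 S 127
top 28 24 x [-15.5  11.2] z 0.17 S 187
top 32 19 x [-14.8  14.3] z 0.169 S 181
top 36 7 x [-14.5   3.8] z 0.167 S 159
top 40 6 x [-4.   2.6] z 0.156 S 137
top 44 11 x [-7.6  4.8] z 0.159 S 50
top 48 9 x [-6.7  4.9] z 0.159 S 22
top orange 0 
scene -40 2 x [-3.5 10.3] z 0.16 S 40
scene -36 22 x [-12.5  13.4] z 0.163 S 36
scene -32 22 x [-12.8  13. ] z 0.162 S 43
scene -28 13 x [-11.1  14.8] z 0.164 S 92
scene -24 26 x [-15.4  16.5] z 0.166 S 108
scene -20 7 x [-3.5 13.7] z 0.166 S 165
scene -16 13 x [-8.4 15.6] z 0.164 S 154
scene -12 10 x [-1. 15.] z 0.166 S 88
scene -8 9 x [-29.1  14.1] z 0.165 S 44
scene -4 23 x [-30.   15.7] z 0.165 S 35
scene 0 12 x [-25.5  16.1] z 0.166 S 28
scene 4 16 x [-26.6  15.7] z 0.165 S 27
scene 8 8 x [-23.1  14.8] z 0.166 S 22
scene 12 12 x [-8.5 15.9] z 0.165 S 26
scene 16 12 x [-3.8 15.6] z 0.166 S 30
scene 20 9 x [ 5.7 14.1] z 0.165 S 50
scene 24 15 x [-12.2  16.3] z 0.167 S 88
scene 28 13 x [-11.3  17.6] z 0.167 S 133
scene 32 10 x [-7.1 16. ] z 0.165 S 143
scene 36 3 x [-3.3 14.2] z 0.163 S 115
scene 44 3 x [1.4 7.4] z 0.158 S 77
scene 48 1 x [6. 6.] z 0.149 S 92
scene orange 37 [ 0.4918 -0.3303  0.0644]
```

View pics/c2.png

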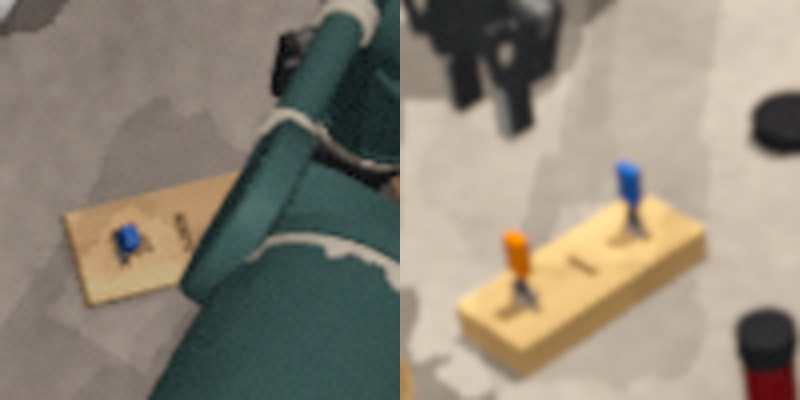

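The right view shows the orange clip at (517,270), standing free below the open fingers. Descending now.

carry_out --series "-0.001 0 -0.035 0; 0 0 -0.035 0; 0 0 -0.02 0; 0 0 -0.01 0; 0 0 -0.01 0; 0 0 0 0; 0 0 0 0"

```text
time: 10.98
tool_pos: [0.4874, -0.3291, 0.0606]
tcp_rot: [2.025, 2.4, 0.0]
wrist_force: [0.2, 0.6, 0.2]
width: 0.448
grip_force: 0.0
```

carry_out --series "0 0 0 0; 0 0 0 0; 0 0 0 0; 0 0 0 0; 0 0 0 0" --jaw -1 --grip_force 60

```text
time: 11.6
tool_pos: [0.4874, -0.3291, 0.0606]
tcp_rot: [2.025, 2.4, 0.0]
wrist_force: [0.8, 0.6, 6.0]
width: 0.177
grip_force: 58.9
```

carry_out --series "0 0 0.01 0; 0 0 0.02 0; 0 0 0.04 0; 0 0 0.06 0; 0 0 0.06 0; 0 0 0 0"

```text
time: 12.35
tool_pos: [0.49, -0.3307, 0.2586]
tcp_rot: [2.017, 2.391, 0.002]
wrist_force: [1.0, 0.1, -0.1]
width: 0.173
grip_force: 58.9
```

carry_out --series "0.0032 0.0374 0 0.3; 0.0032 0.0374 0 0.3; 0.0032 0.0374 0 0.3; 0.0032 0.0374 0 0.3; 0.0032 0.0374 0 0.3; 0.0032 0.0374 0 0.3; 0.0032 0.0374 0 0.3; 0.0032 0.0374 0 0.3; 0.0032 0.0374 0 0.3; 0.0032 0.0374 0 0.3; 0.0032 0.0374 0 0.3; 0.0032 0.0374 0 0.3; 0.0032 0.0374 0 0; 0.003 0.0374 0 0; 0 0 -0.025 0; 0 0 0 0; 0 0 0 0"

```text
time: 14.48
tool_pos: [0.5311, 0.1946, 0.225]
tcp_rot: [-1.95, -2.463, 0.001]
wrist_force: [-0.5, 0.0, 0.1]
width: 0.174
grip_force: 58.9
```

```bash
cat > look.py <<'E'
from h import *
import sys
a=np.radians(13.3); ex=np.array([np.cos(a),np.sin(a)]); ey=np.array([-ex[1],ex[0]]); o=np.array([.542,.1555])
im,d,W=cloud("scene"); cv2.imwrite(sys.argv[1],cv2.resize(im[140:220,290:400],None,fx=6,fy=6,interpolation=cv2.INTER_CUBIC))
hsv=cv2.cvtColor(im,cv2.COLOR_BGR2HSV).astype(int); z=W[...,2]
px=((W[...,:2]-o)@ex)*1e3; py=((W[...,:2]-o)@ey)*1e3
b=(abs(px)<30)&(py>10)&(py<70)
m=b&(hsv[...,0]>5)&(hsv[...,0]<20)&(hsv[...,1]>170)&(z>.16)
f=lambda k:print(k.sum(),"x",np.round(np.percentile(px[k],[5,50,95]),1),"y",np.round(np.percentile(py[k],[5,50,95]),1),"z",np.round(np.percentile(z[k],[2,98]),4)) if k.sum() else print("none")
f(m); 
for l in np.arange(.145,.23,.005): print(round(l,3),end=" "); f(b&(py>28)&(z>l)&(z<l+.005))
v,u=np.where(m); print(u.min(),u.max(),v.min(),v.max())
E
python3 look.py pics/l1.png
```

```text
30 x [-9.9 -5.7 -1.9] y [33.1 38.5 45. ] z [0.2145 0.2384]
0.145 4 x [ 7.6 15.2 15.8] y [29.9 33.9 46.9] z [0.1452 0.149 ]
0.15 6 x [ 3.6 13.2 14.9] y [29.  34.8 50.3] z [0.1502 0.1547]
0.155 4 x [ 2.6  9.6 13.5] y [31.5 37.9 44.8] z [0.1555 0.1582]
0.16 9 x [-9.5 -3.  10.3] y [28.4 34.6 36.5] z [0.162  0.1642]
0.165 2 x [1.6 4.2 6.7] y [30.3 30.7 31.1] z [0.1651 0.1663]
0.17 6 x [-14.   -2.9   8.1] y [37.8 41.6 43.9] z [0.1701 0.174 ]
0.175 9 x [-10.7   4.    7.9] y [39.1 40.5 45.5] z [0.1753 0.1795]
0.18 5 x [-9.7 -8.   1. ] y [41.5 41.9 44.3] z [0.1807 0.1842]
0.185 6 x [-14.5  -3.2   8. ] y [37.4 41.3 45.3] z [0.1853 0.1894]
0.19 9 x [-11.2  -3.9   6.1] y [38.2 40.9 42. ] z [0.1906 0.1949]
0.195 12 x [-11.6   1.8   8.1] y [35.9 40.3 44.6] z [0.1954 0.1989]
0.2 7 x [-6.4 -2.1  6.8] y [36.1 38.4 41.4] z [0.2008 0.2043]
0.205 7 x [-9.5 -2.2  8.3] y [34.3 39.4 43.7] z [0.2051 0.2099]
0.21 13 x [-10.3  -5.3  11.8] y [28.5 34.1 40.1] z [0.2101 0.2145]
0.215 15 x [-16.   -9.5  16. ] y [29.8 34.9 38.5] z [0.2151 0.2199]
0.22 29 x [-20.2   8.6  19.6] y [29.4 34.2 43.8] z [0.2206 0.2249]
0.225 20 x [-21.6   1.5  17.8] y [29.4 35.3 45.1] z [0.2256 0.2298]
0.23 22 x [-12.5   6.9  19.9] y [30.  32.8 39.3] z [0.2304 0.2347]
338 340 145 155
```

View pics/l1.png

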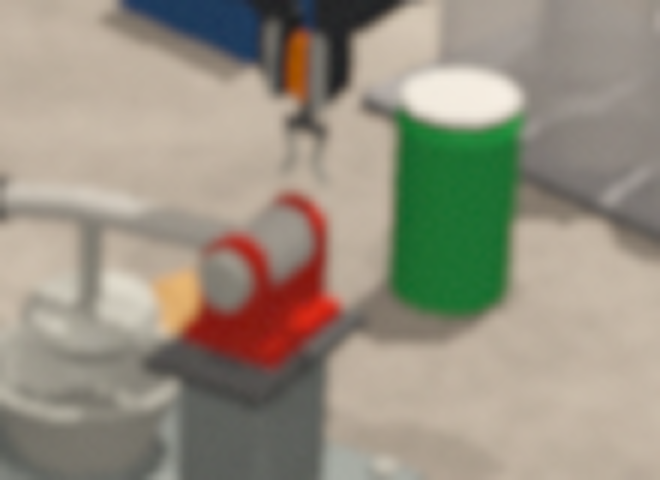

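The clip hangs upright in the jaws, legs at about (305,150), above the far end of the pin. I shift it +1.6 mm in press x and descend with feeling.

carry_out --series "0.0016 0.0002 0 0; 0 0 -0.005 0; 0 0 -0.004 0; 0 0 -0.003 0; 0 0 0 0; 0 0 0 0"

```text
time: 15.28
tool_pos: [0.533, 0.1952, 0.2128]
tcp_rot: [-1.949, -2.464, -0.0]
wrist_force: [0.0, -0.1, -0.9]
width: 0.171
grip_force: 58.9
```

carry_out --series "0 0 -0.0015 0; 0 0 -0.0015 0; 0 0 0 0"

```text
time: 15.65
tool_pos: [0.5329, 0.1951, 0.2096]
tcp_rot: [-1.949, -2.463, 0.0]
wrist_force: [0.6, -0.7, -0.2]
width: 0.173
grip_force: 58.9
```

carry_out --series "0 0 -0.0015 0; 0 0 -0.0015 0; 0 0 0 0"

```text
time: 16.02
tool_pos: [0.533, 0.1951, 0.2066]
tcp_rot: [-1.95, -2.463, 0.0]
wrist_force: [1.4, 1.1, 0.1]
width: 0.173
grip_force: 58.9
```

carry_out --series "0 0 -0.0015 0; 0 0 -0.001 0; 0 0 0 0"

```text
time: 16.4
tool_pos: [0.5331, 0.1949, 0.2043]
tcp_rot: [1.949, 2.463, -0.0]
wrist_force: [0.8, -1.7, 1.5]
width: 0.171
grip_force: 59.0
```

carry_out --series "0 0 -0.001 0; 0 0 -0.001 0; 0 0 0 0"

```text
time: 16.77
tool_pos: [0.5331, 0.1949, 0.2022]
tcp_rot: [1.949, 2.463, -0.0]
wrist_force: [0.6, -1.1, -0.6]
width: 0.172
grip_force: 59.0
```

carry_out --series "0 0 -0.001 0; 0 0 -0.001 0; 0 0 0 0"

```text
time: 17.15
tool_pos: [0.5331, 0.195, 0.2002]
tcp_rot: [1.949, 2.463, -0.0]
wrist_force: [0.5, -1.7, 0.2]
width: 0.168
grip_force: 59.0
```

carry_out --series "0 0 -0.001 0; 0 0 -0.001 0; 0 0 0 0"

```text
time: 17.52
tool_pos: [0.533, 0.195, 0.1983]
tcp_rot: [1.949, 2.463, -0.0]
wrist_force: [-0.2, -2.3, 1.4]
width: 0.17
grip_force: 59.2
```

carry_out --series "0 0 -0.001 0; 0 0 -0.001 0; 0 0 0 0"

```text
time: 17.9
tool_pos: [0.5333, 0.1951, 0.1977]
tcp_rot: [1.949, 2.463, 0.001]
wrist_force: [-2.2, -3.5, 7.9]
width: 0.173
grip_force: 60.1
```

carry_out --series "0 0 -0.001 0; 0 0 -0.001 0; 0 0 0 0"

```text
time: 18.27
tool_pos: [0.5336, 0.1952, 0.1969]
tcp_rot: [1.949, 2.463, 0.002]
wrist_force: [-3.6, -4.0, 12.7]
width: 0.175
grip_force: 60.6
```

carry_out --series "-0.0005 -0.0005 -0.001 0; 0 0 0 0"

```text
time: 18.52
tool_pos: [0.5336, 0.1951, 0.1959]
tcp_rot: [1.949, 2.462, 0.005]
wrist_force: [-0.4, -3.2, 11.2]
width: 0.175
grip_force: 60.3
```

carry_out --series "-0.0003 -0.0003 -0.001 0; 0 0 0 0"

```text
time: 18.77
tool_pos: [0.5332, 0.1949, 0.1942]
tcp_rot: [1.949, 2.462, 0.005]
wrist_force: [-0.4, -3.2, 7.2]
width: 0.17
grip_force: 59.9
```

carry_out --series "0 0 -0.001 0; 0 0 -0.001 0; 0 0 0 0"

```text
time: 19.15
tool_pos: [0.5332, 0.1949, 0.1922]
tcp_rot: [1.949, 2.462, 0.004]
wrist_force: [-0.4, -1.6, 8.4]
width: 0.17
grip_force: 59.9
```

carry_out --series "0 0 -0.001 0; 0 0 -0.001 0; 0 0 0 0"

```text
time: 19.52
tool_pos: [0.5327, 0.1947, 0.1884]
tcp_rot: [1.949, 2.463, 0.002]
wrist_force: [2.0, -1.3, 2.4]
width: 0.175
grip_force: 59.2
```

carry_out --series "0 0 -0.001 0; 0 0 0 0"

```text
time: 19.77
tool_pos: [0.5327, 0.1947, 0.1871]
tcp_rot: [1.949, 2.463, 0.002]
wrist_force: [3.5, 0.0, -0.9]
width: 0.173
grip_force: 58.9
```

carry_out --series "0 0 -0.001 0; 0 0 0 0"

```text
time: 20.02
tool_pos: [0.5325, 0.1946, 0.1862]
tcp_rot: [1.95, 2.463, 0.001]
wrist_force: [4.8, 0.5, 1.1]
width: 0.17
grip_force: 59.0
```

carry_out --series "0 0 -0.001 0; 0 0 0 0"

```text
time: 20.27
tool_pos: [0.5325, 0.1946, 0.186]
tcp_rot: [1.949, 2.463, 0.001]
wrist_force: [1.7, 0.4, 4.5]
width: 0.172
grip_force: 59.5
```

The clip snapped (the force fell from 8 to about 0 N) and the crown landed at TCP z = 0.186, as expected. Now I release and back off.

carry_out --series "0 0 0.0005 0; 0 0 0 0; 0 0 0 0; 0 0 0 0; 0 0 0.005 0; 0 0 0.01 0; 0 0 0.03 0; 0 0 0.04 0; 0 0 0.04 0; -0.02 0.04 0 0; -0.02 0.04 0 0; -0.02 0.04 0 0; -0.02 0.04 0 0; 0 0 0 0; 0 0 0 0" --jaw -0.2

```text
time: 22.15
tool_pos: [0.4524, 0.3542, 0.3114]
tcp_rot: [1.948, 2.464, 0.001]
wrist_force: [0.9, 0.1, 0.5]
width: 0.397
grip_force: 0.0
```

```bash
python3 look.py pics/l2.png
```

```text
36 x [-5.2  1.9  6.4] y [32.6 36.8 41.7] z [0.175  0.1995]
0.145 5 x [ 6.  13.3 15.5] y [32.5 34.8 49.8] z [0.1458 0.1497]
0.15 none
0.155 7 x [-8.1  9.4 15.6] y [28.7 32.4 43.7] z [0.1552 0.1586]
0.16 14 x [-7.2  5.7 12. ] y [28.4 34.5 42.3] z [0.1602 0.1644]
0.165 9 x [-5.1 -0.2  4.1] y [31.5 36.7 39.3] z [0.1651 0.1697]
0.17 4 x [-3.   3.1  6.3] y [35.6 37.3 38.7] z [0.1723 0.1737]
0.175 10 x [-6.5  1.1  7.5] y [32.4 36.2 41.6] z [0.1752 0.1786]
0.18 13 x [-5.4  2.4  6.2] y [32.6 36.7 42.7] z [0.1805 0.184 ]
0.185 10 x [-5.   1.9  7.7] y [33.8 38.1 40.6] z [0.1858 0.1899]
0.19 9 x [-6.7  2.3  6.7] y [32.3 36.7 43.4] z [0.1905 0.1947]
0.195 15 x [-7.9 -0.   6. ] y [35.6 38.8 45.3] z [0.1955 0.1999]
0.2 1 x [4.1 4.1 4.1] y [33.9 33.9 33.9] z [0.2005 0.2005]
0.205 none
0.21 none
0.215 none
0.22 none
0.225 none
0.23 none
339 342 160 169
```

View pics/l2.png

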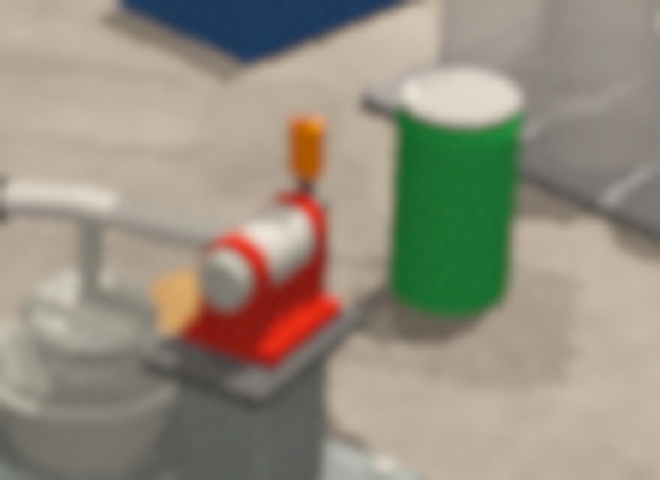

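The orange tab stands upright behind the far cheek at (308,150). Its top is at z = 0.200, which puts the eye at 0.150, and the pin head at (228,278) is home. Handing in.

```bash
python3 -c "
from workcell import bot
print(bot.finish_job())"
```

```text
the job is handed in; nothing more can be done
None
```

The hinge pin is fully home and the orange-tabbed clip is snapped into its groove and let go; peak force felt was about 14 N, the blue clip and other items were not touched, and the job is handed in (no verdict was returned).

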